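Sort the primed lever prototypes from behind the filler jar and sanding block

ROBOT

A 6-joint arm with a two-finger parallel gripper is mounted at the origin on the work surface. World frame = base frame: x ahead of the robot, y to its left, z up, the work surface at z = 0. Lengths are in mm, angles in rad, forces in N, time in s.
With the tool pointing down it reaches from about 300 to 775 mm from the base axis. Payload 14.6 kg.
Tool frame: the origin (TCP) lies at the very end of the fingers, on their centre line; the grasp point (between the pads) lies 19 mm behind it (grip_point_offset is the distance from the TCP to the grasp point, in mm); z points along the fingers, y is the line along which they close (so a half turn about z gives the same grasp; the last joint's range is limited). The gripper opens to 94 mm and grips with 3 to 60 N. Pads are 16 mm wide; open, the fingers measure 119 mm over their backs; the gripper's body (75 mm by 177 mm) begins 78 mm behind the grasp point.
Start: joints at [-1.416, 0.3, 1.521, -0, 1.321, -0.067], TCP at [120.986, -536.518, 205.446] pointing down, gripper open.
Joint ranges: [-3.03, 3.03], [-0.79, 2.21], [0.23, 2.52], [-1.04, 4.18], [0, 3.07], [-2.55, 2.55]. Speed limits (rad/s): [2.22, 2.22, 2.57, 3.14, 3.14, 3.14].

INTERFACE

Orientations are given as [roll, pitch, yaw] about the fixed x, y, z axes, in that order (R = Rz(yaw) Ry(pitch) Rx(roll)).
In Python, from cell import read_state, camera, camera_info, sign_off, grip_point_offset gives the robot as it stands.
- The arm moves only by the shell command python3 -m handwheel 'ROWS' [FORCE]. ROWS is text: rows parted by semicolons, each of 5 numbers parted by spaces: the shift along the world's x, y, z in units of 40 mm (1.0 is 40 mm), then the turn about the world's z in units of 5 degrees (1.0 is 5 degrees), then the closure, from 0 (fully open) to 1 (shut). In form: dx dy dz yaw gripper; .... A call has 1 to 12 rows; each row shifts and turns the commanded pose from where the row before left it; what a row does not reach is not made up. A row lasts 1/12 s, in which the tool goes at most 41.7 mm and 7.16 degrees, less where a joint would pass 70% of its speed; a pose out of reach is approached as far as the arm can. A call is refused whole if a number of a shift passes 1 or a number of a turn 1, either way. A call with a gripper value outside its range is refused whole. The fingers move at their own pace and stop on an object; FORCE is the grip in N (left out, the last holds). Time passes only in rows, so rows that do not move let the fingers close. It gives the time, the measured TCP pose, the force, the opening and the grip force at its end, in the units of the state.
- read_state(): the state, without advancing time (a new reading comes with each control period).
- camera(name): name is "scene" or "top" or "wrist"; returns (picture, depth): 400x640x3 uint8, red, green, blue; 400x640 float32, mm along the optical axis (not along the pixel's ray), 0 where there is no reading.
- camera_info(name): a dict with "intrinsics" (3x3 intrinsics, pixels), "world_from_camera" (4x4, takes a point from camera to world coordinates). Camera axes: x right, y down, z forward; pixel columns grow to the right and rows downward; lengths in mm; the calibration is good to about 2 mm. A picture is of the moment at which its call begins: read the wrist's pose just before it. camera_info takes no time and is no camera call; for the wrist camera it gives the pose at the moment of the call.
- sign_off(): hands the job in; it is judged then, once.
The state is a dict: "clock": time; "joints": joint angles; "qd": joint speeds; "effort": joint torques, N m; "eef_pos": TCP position; "eef_rot": TCP orientation; "wrist_force": force on the tool from outside, world axes, zero at the start; "moment": the same for the moment, N m; "finger_gap": finger opening in mm; "finger_force": force on a finger pad.
Only numpy, scipy, OpenCV 4.12 (cv2) and the standard library are available. Lean on these libraries where they do the work, as an engineer would, in place of code of your own. Each camera call takes 0.05 s, during which the arm holds its last target. There are 200 camera calls.

TASK

First move the filler jar and the sanding block that stand in front of the grey levers over to the green mat and leave both standing there. Then lay the left-hand lever flat in the blue bin and the right-hand lever flat in the orange bin (left-hand: seen from above with its hub towards you, its tip bends to the left), and only after that put the jar back centred on its round red pad and the block back centred and square on its black rectangular pad. Do not disturb the white knob model standing at the back of the board.

Things in the scene. Friction and masses are not known exactly. Their poses are not given: they have to be found in the camera images.
- jar: Upright white filler jar, red band and cap: body 58 mm wide up to 82 mm, cap 56 mm wide from 88 to 105 mm (total height), about 220 g. Origin: centre of its underside, z up. Starts on its round red pad; a lever lies close beyond it (pad +x), so place the fingers at its sides (along the pad's y).
- block: Sanding block with a beech body and black underside, 70 (x) x 42 (y) x 50 (z) mm, about 120 g. Origin: centre of its underside, z up; x along its length; a half turn makes no difference. At the start it lies on its black rectangular pad, its end close to a lever, so grip it across its 42 mm width.
- lever_left: Grey lever, LEFT-hand: tip bends to its +y. Lies flat, brass boss up. Bar 90 x 16 x 20 (high) mm; hub 32 mm wide, 22 high with brass boss 14 wide, 6 high; other end bends square, tip 42 mm off the bar's centre line; 113 mm long, 70 g. Origin: mid-bar, underside, near the centre of mass; x from hub to tip, z up. Starts on a 10 mm board on the bench. Goes in the blue bin.
- lever_right: Grey lever, RIGHT-hand (mirror image): tip bends to its -y. Lies flat, brass boss up. Bar 90 x 16 x 20 (high) mm; hub 32 mm wide, 22 high with brass boss 14 wide, 6 high; other end bends square, tip 42 mm off the bar's centre line; 113 mm long, 70 g. Origin: mid-bar, underside, near the centre of mass; x from hub to tip, z up. Starts on a 10 mm board on the bench. Goes in the orange bin.
- bin_blue: Fixed blue open bin for left-hand levers, outside 120 (x) x 160 (y) x 45 (z) mm, walls and floor 4 mm thick. Origin: centre of its underside, on the bench; z up. A lever fits flat on its floor, bar along y.
- bin_orange: Fixed orange open bin for right-hand levers, outside 120 (x) x 160 (y) x 45 (z) mm, walls and floor 4 mm thick. Origin: centre of its underside, on the bench; z up. A lever fits flat on its floor, bar along y.
- mat: Fixed green cutting mat on the bench, 190 (x) x 150 (y) mm, 3 mm thick: the side area for the jar and the block. Origin: centre of its underside; z up. Both fit one behind the other along its x.
- jar_pad: Fixed round red pad, the jar's place: 72 mm in diameter, 3 mm thick, on the plywood board (10 mm thick, on the bench). Origin: centre of its underside, 10 mm above the bench. Its axes are parallel to the board's: x points to the board's back, where the levers lie; z up.
- block_pad: Fixed black rectangular pad, the block's place: 82 (x) x 54 (y) mm, 3 mm thick, on the plywood board. Origin: centre of its underside, 10 mm above the bench; axes as for the red pad. The block lies along its x.
- model: White knob model on a 40 mm cork foot, 62 mm high, loose, standing on the board behind the levers. Origin: centre of its underside. Leave it alone.
There are look-alikes about, which are no part of the job. Leave any purple look-alike of the block alone. Of the things that look like the mat, the larger one is meant.

How it is judged (in metres and radians):
On the way, in this order (a step that is already met when the one before it is completed fails the run):
1. the jar and the block both stand released on the green mat, the levers still lying where they were (x of jar in the frame of mat between -0.095 and 0.095 m and y of jar in the frame of mat between -0.075 and 0.075 m and z of each of jar, block in the frame of mat below 0.008 m and angle between each of jar, block's own z axis and vertical below 0.12 rad and linear speed of each of jar, block below 0.03 m/s and contact force between the fingers and jar below 0.1 N and x of block in the frame of mat between -0.095 and 0.095 m and y of block in the frame of mat between -0.075 and 0.075 m and contact force between the fingers and block below 0.1 N and distance of each of lever_left, lever_right from where it was at the start of the episode below 0.04 m), for 0.2 s.
2. the left-hand lever lies in the blue bin and the right-hand lever in the orange bin, released, with jar and block still on the green mat (x of lever_left in the frame of bin_blue between -0.055 and 0.055 m and y of lever_left in the frame of bin_blue between -0.075 and 0.075 m and z of lever_left in the frame of bin_blue below 0.012 m and angle between each of lever_left, lever_right, jar, block's own z axis and vertical below 0.12 rad and linear speed of each of lever_left, lever_right, jar, block below 0.03 m/s and contact force between the fingers and lever_left below 0.1 N and x of lever_right in the frame of bin_orange between -0.055 and 0.055 m and y of lever_right in the frame of bin_orange between -0.075 and 0.075 m and z of lever_right in the frame of bin_orange below 0.012 m and contact force between the fingers and lever_right below 0.1 N and x of jar in the frame of mat between -0.095 and 0.095 m and y of jar in the frame of mat between -0.075 and 0.075 m and z of each of jar, block in the frame of mat below 0.008 m and contact force between the fingers and jar below 0.1 N and x of block in the frame of mat between -0.095 and 0.095 m and y of block in the frame of mat between -0.075 and 0.075 m and contact force between the fingers and block below 0.1 N), for 0.2 s.
At the end, for the whole second after the job is handed in: Left-hand lever flat on the blue bin's floor, right-hand lever flat on the orange bin's; jar upright within 12 mm of the red pad's centre; block within 12 mm of the black pad's centre and square with it within 0.2 rad; all released and at rest (x of lever_left in the frame of bin_blue between -0.055 and 0.055 m and y of lever_left in the frame of bin_blue between -0.075 and 0.075 m and z of lever_left in the frame of bin_blue below 0.012 m and angle between each of lever_left, lever_right, jar, block's own z axis and vertical below 0.12 rad and linear speed of each of lever_left, lever_right, jar, block below 0.03 m/s and contact force between the fingers and lever_left below 0.1 N and x of lever_right in the frame of bin_orange between -0.055 and 0.055 m and y of lever_right in the frame of bin_orange between -0.075 and 0.075 m and z of lever_right in the frame of bin_orange below 0.012 m and contact force between the fingers and lever_right below 0.1 N and horizontal distance between jar and jar_pad below 0.012 m and z of jar in the frame of jar_pad below 0.008 m and contact force between the fingers and jar below 0.1 N and horizontal distance between block and block_pad below 0.012 m and z of block in the frame of block_pad below 0.008 m and contact force between the fingers and block below 0.1 N and angle between the x axis of block and the x axis of block_pad, either way round below 0.2 rad); the robot touches nothing.
It fails at once if the white knob model is shifted by more than 15 mm or tipped (distance of model from where it was at the start of the episode above 0.015 m or angle between model's own z axis and vertical above 0.3 rad).
It also fails if it takes over 147 s, if anything falls off the work surface, if the arm or the gripper's body presses on something with over 40 N, if the wrist force passes 120 N, or if a joint passes its speed limit or range.

## Working session

There is one attempt and no reset: what is moved stays moved. The work goes in short steps, Python scripts to look and compute and a shell command to move; the robot and the scene stay as the last step left them, time stands still between calls to the robot, and variables do not carry over. Pictures are saved under pics/ and viewed, at most 14 in all, crops included, and the job is handed in when it is done.

```bash
mkdir -p pics; cat > h.py <<'E'
import numpy as np, cv2
from cell import *
def snap(name,fn):
    info=camera_info(name); pic,d=camera(name)
    cv2.imwrite('pics/'+fn+'.png',pic[:,:,::-1]); K=np.array(info['intrinsics']);T=np.array(info['world_from_camera'])
    np.savez('pics/'+fn+'.npz',pic=pic,d=d,K=K,T=T); return pic,cloud(d,K,T)
def cloud(d,K,T):
    v,u=np.indices(d.shape); P=np.stack([(u-K[0,2])/K[0,0]*d,(v-K[1,2])/K[1,1]*d,d],-1)
    W=P@T[:3,:3].T+T[:3,3]; W[d<=0]=np.nan; return W
def load(fn):
    z=np.load('pics/'+fn+'.npz'); return z['pic'],cloud(z['d'],z['K'],z['T'])
E
python3 - <<'E'
from h import *
snap('top','top0'); snap('scene','sc0'); s=read_state(); print(s); print(camera_info('top')['world_from_camera'])
E
```

```text
{'clock': 0.1, 'joints': array([-1.41560627e+00,  3.00407916e-01,  1.52152104e+00,  3.70741844e-05,
        1.32071280e+00, -6.66091019e-02]), 'qd': array([-0.00064102, -0.00128095, -0.00024958,  0.00033064, -0.00016254,
       -0.0006175 ]), 'effort': array([ 9.30669339e-04, -5.32648051e+01, -3.53285301e+01,  7.09341466e-02,
        2.35680677e-02, -5.92738206e-05]), 'eef_pos': array([ 120.95640913, -536.28903592,  204.94639122]), 'eef_rot': array([-3.14054827e+00, -1.05659575e-04,  2.21789905e-01]), 'wrist_force': array([ 0.13568471, -0.36254117, -0.35336699]), 'moment': array([ 0.03719424,  0.04673245, -0.0237841 ]), 'finger_force': 0.0, 'finger_gap': 93.90941005017146}
[[-2.39436522e-02 -9.88364765e-01  1.50205836e-01  3.12504380e+02]
 [-9.99674482e-01  2.23467206e-02 -1.23107523e-02 -1.22184887e+02]
 [ 8.81090596e-03 -1.50451705e-01 -9.88578096e-01  1.48783387e+03]
 [ 0.00000000e+00  0.00000000e+00  0.00000000e+00  1.00000000e+00]]
```

View pics/top0.png

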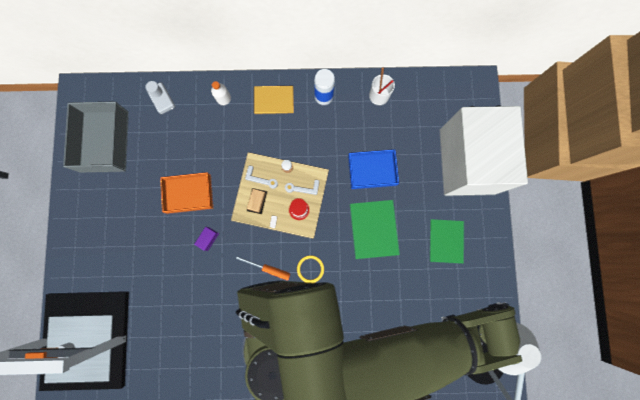

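View pics/sc0.png

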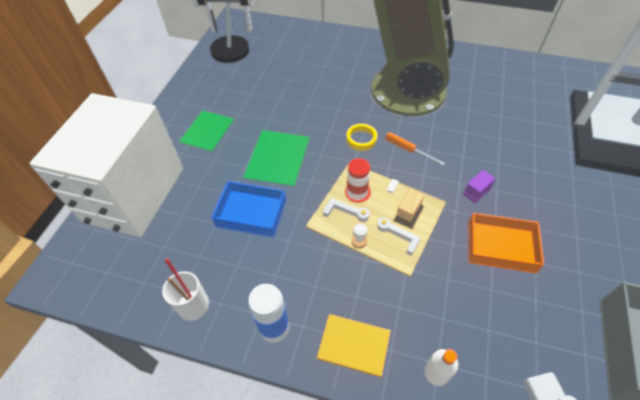

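The top view shows the board at (280,195), jar (298,208), block (257,201). The lever with its hub at (289,187) is left-hand, on the jar's side, and the one with its hub at (275,183) is right-hand. The large mat is at (375,230), blue bin (373,169), orange bin (186,193) and model (286,166).

```bash
cat >> h.py <<'E'
def rect(m,W,zlo=-50,zhi=500):
    p=W[m]; p=p[np.isfinite(p).all(1)]; p=p[(p[:,2]>zlo)&(p[:,2]<zhi)]
    (c,s,a)=cv2.minAreaRect(p[:,:2].astype(np.float32)); return np.round(c,1),np.round(s,1),round(a,1),np.round(np.median(p[:,2]),1),len(p)
def hsv(p): return cv2.cvtColor(p,cv2.COLOR_RGB2HSV)
def box(m,u0,u1,v0,v1):
    o=np.zeros_like(m); o[v0:v1,u0:u1]=m[v0:v1,u0:u1]; return o
E
python3 - <<'E'
from h import *
p,W=load('top0'); H=hsv(p); h,s,v=H[...,0],H[...,1],H[...,2]; sat=s>120
f=lambda n,m,b,**k: print(n,*rect(box(m,*b),W,**k))
f('mat',sat&(abs(h-65)<15),(340,410,195,265))
f('blue',sat&(abs(h-110)<12),(340,405,140,195))
f('orange',sat&(h<20),(155,220,165,220))
f('jar',sat&((h<8)|(h>172)),(280,320,190,225),zlo=95)
f('jarpad',sat&((h<8)|(h>172)),(280,320,190,225),zlo=5,zhi=25)
f('block',W[...,2]>48,(243,270,180,220),zhi=75)
f('model',W[...,2]>40,(275,298,150,175))
f('board',(W[...,2]>4)&(s>40),(220,340,145,245),zhi=16)
g=(W[...,2]>22)
f('L',g,(285,325,176,194),zhi=40); f('R',g,(240,280,160,190),zhi=40)
c=cv2.resize(p[145:245,225:335],None,fx=7,fy=6,interpolation=cv2.INTER_CUBIC); cv2.imwrite('pics/c0.png',c[:,:,::-1])
E
```

```text
mat [ 387.5 -323.4] [190.1 151.2] 3.9 3.1 2404
blue [ 598.6 -328.4] [133.1 171.5] 3.8 5.2 1747
orange [524.4 324.1] [122.1 179.8] 4.7 5.2 1841
jar [458.4 -67.3] [52.4 52.2] 47.2 117.8 230
jarpad [446.2 -65.9] [42.  66.9] 4.5 13.0 58
block [490.5  75.1] [42.2 69.6] 73.6 62.5 274
model [608.9 -28.8] [31.2 33.3] 88.4 68.6 85
board [516.7   1.4] [416.8 347.1] 88.6 9.4 4801
L [533.5 -79.1] [ 45.9 117.8] 1.8 30.3 231
R [568.5  61.1] [115.2  47.7] 62.3 30.3 215
```

View pics/c0.png

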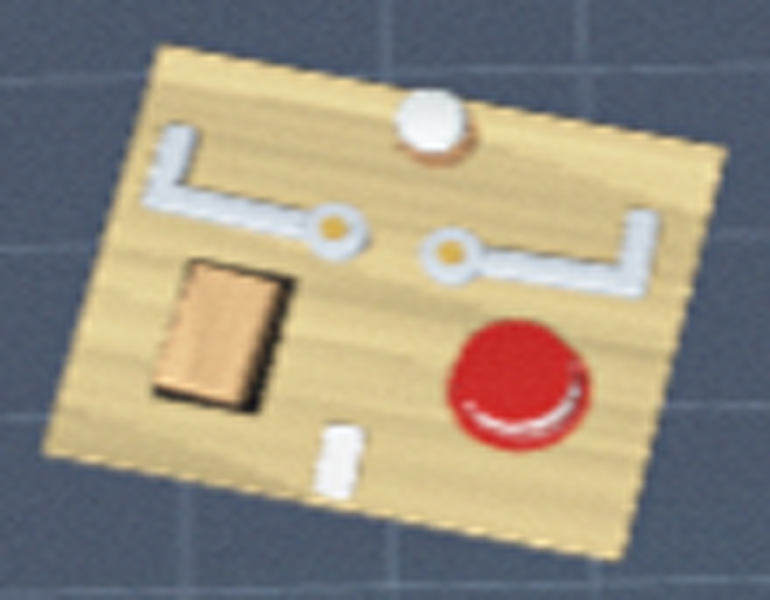

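The crop shows the board turned about -13°. The jar stands in front of the left lever, the block in front of the right one, and the model is behind the hubs. Next I move over the board to look with the wrist camera.

```bash
python3 -m handwheel '0.5 0.8 0.2 -0.4 0;0.5 0.8 0.2 -0.4 0;0.5 0.8 0.2 -0.4 0;0.5 0.8 0.2 -0.4 0;0.5 0.8 0.2 -0.4 0;0.5 0.8 0.2 -0.4 0;0.5 0.8 0.2 -0.4 0;0.5 0.8 0.2 -0.4 0;0.5 0.8 0.2 -0.4 0;0.5 0.8 0.2 -0.4 0;0.5 0.8 0.2 -0.4 0;0.5 0.8 0.2 -0.4 0'
python3 -m handwheel '0.4 0.8 0.3 0 0;0.4 0.8 0.3 0 0;0.2 0.8 0.3 0 0;0 0.8 0.3 0 0;0 0 0 0 0;0 0 0 0 0;0 0 0 0 0'
python3 - <<'E'
from h import *
snap('wrist','w0'); print(camera_info('wrist')['world_from_camera'])
E
```

```text
clock: 1.1
eef_pos: [361.4, -150.7, 301.9]
eef_rot: [3.142, -0.0, -0.199]
wrist_force: [0.6, -0.8, 0.7]
finger_gap: 93.9
finger_force: 0.0
clock: 1.68
eef_pos: [400.8, -24.8, 349.0]
eef_rot: [3.141, 0.001, -0.197]
wrist_force: [-0.1, -0.2, -0.3]
finger_gap: 94.1
finger_force: 0.0
[[-1.96758736e-01 -9.44361527e-01 -2.63566513e-01  4.77965820e+02]
 [-9.80451851e-01  1.89628028e-01  5.24916961e-02 -4.09589031e+01]
 [ 4.08459833e-04  2.68742476e-01 -9.63211978e-01  5.28965171e+02]
 [ 0.00000000e+00  0.00000000e+00  0.00000000e+00  1.00000000e+00]]
```

View pics/w0.png

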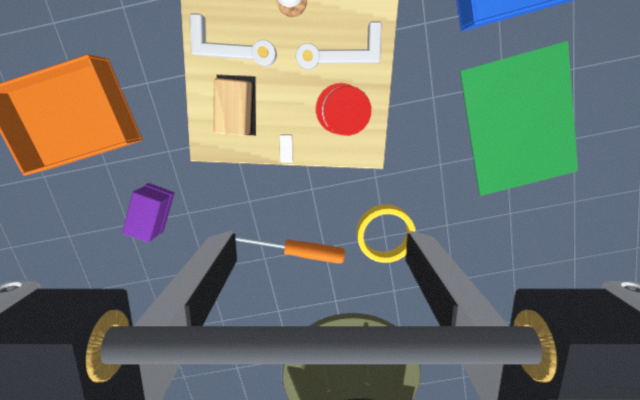

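The wrist view shows the whole board. The jar is at (343,109), block (233,106), left lever's boss (308,56) with its tip end at (374,30), and right lever's boss (263,52) with its end at (198,40).

```bash
cat > meas.py <<'E'
from h import *
def run(fn):
    p,W=load(fn); H=hsv(p); h,s,v=[H[...,i].astype(int) for i in range(3)]; z=W[...,2]; x,y=W[...,0],W[...,1]
    sat=s>120; red=sat&((h<7)|(h>173))
    near=lambda cx,cy,r:(np.hypot(x-cx,y-cy)<r)
    def f(n,m,**k):
        try: print(n,*rect(m,W,**k))
        except Exception as e: print(n,'none')
    f('jar',red&(z>108)&near(458,-67,60)); 
    pad=(z>9)&(z<16)&red&near(450,-65,60); f('jarpad',pad)
    f('block',(z>55)&(z<75)&near(490,75,60)); 
    f('model',(z>40)&near(609,-29,40))
    f('board',(z>7)&(z<12.5)&(s>30)&(h>10)&(h<35)&near(516,0,260))
    grey=(z>24)&(z<36)&(s<50)
    for n,a in(('L',(540,-80)),('R',(565,60))):
        m=grey&near(*a,72); f(n,m)
        b=(z>30)&(z<42)&(s>80)&(h>12)&(h<30)&near(*a,72); f(n+' boss',b)
        q=W[m]; q=q[np.isfinite(q).all(1)]; bb=np.nanmean(W[b],0)[:2]
        r=q[:,:2]-bb; d=np.hypot(*r.T); q2=r[(d>22)&(d<62)]   # bar only (hub->bend)
        t=np.arctan2(*q2.mean(0)[::-1]); u=np.array([np.cos(t),np.sin(t)]); print(n,'dir deg',np.degrees(t).round(1),'midbar',(bb+45*u).round(1), 'boss',bb.round(1),'maxalong',(r@u).max().round(1),'lat',(r@[-u[1],u[0]]).min().round(1),(r@[-u[1],u[0]]).max().round(1))
    f('mat',sat&(abs(h-65)<15)&near(388,-323,130))
    f('blue',(abs(h-110)<12)&(s>150)&near(600,-328,130)); f('orange',sat&(h>6)&(h<18)&near(524,324,130))
if __name__=='__main__':
    import sys; run(sys.argv[1])
E
python3 meas.py w0; python3 meas.py top0
```

```text
jar [460.6 -67.2] [53.8 54.3] 78.8 118.8 1852
jarpad [457.3 -60.5] [75.  58.9] 9.5 13.8 298
block [492.6  77.2] [42.8 69.9] 73.4 63.7 1841
model [597.2 -23.8] [26.9  6.8] 77.3 61.7 116
board [458.4  54.3] [422.8 333.2] 78.7 10.8 23859
L [542.4 -76.6] [114.   49.4] 84.3 31.0 1493
L boss [537.1 -34.7] [11.8 12.4] 78.5 38.9 87
L dir deg -101.6 midbar [528.2 -78.4] boss [537.3 -34.3] maxalong 96.2 lat -15.3 43.0
R [565.1  66.6] [118.2  57. ] 58.2 30.9 1533
R boss [525.9  37.6] [12.3 74.1] 60.1 38.6 125
R dir deg 40.6 midbar [573.1  59.7] boss [539.   30.5] maxalong 106.9 lat -30.3 44.6
mat [ 388.7 -324.3] [191.6 154.8] 4.0 3.9 13501
blue [ 537.1 -319.2] [157.3  37.1] 79.9 8.4 1858
orange [525.4 332.9] [120.  194.2] 5.0 5.7 11834
jar [458.1 -67.5] [52.1 51.9] 45.3 117.9 224
jarpad [445.9 -65.1] [39.3 66. ] 1.7 12.4 38
block [490.5  75.1] [42.2 69.6] 73.7 62.7 263
model [608.9 -28.8] [31.2 33.3] 88.4 68.6 85
board [482.9  61.4] [406.6 334.7] 76.4 9.8 2690
L [533.5 -77.4] [ 45.9 114.5] 1.8 30.0 192
L boss [536.1 -34.6] [ 6.7 11. ] 88.1 35.6 10
L dir deg -101.0 midbar [526.5 -78.7] boss [535.  -34.5] maxalong 97.5 lat -13.5 41.7
R [573.6  58. ] [112.9  47.5] 69.5 30.1 178
R boss [527.4  34. ] [ 9.5 61.1] 62.6 38.8 11
R dir deg 43.8 midbar [571.1  61. ] boss [538.6  29.9] maxalong 101.5 lat -29.4 38.2
mat [ 387.5 -323.4] [190.1 151.2] 3.9 3.1 2404
blue [ 593.  -325.1] [121.  160.6] 3.3 5.3 1734
orange [524.4 324.1] [122.1 179.8] 4.7 5.2 1841
```

```bash
python3 -m handwheel '0.73 -0.53 0 0 0;0.74 -0.53 0 0 0;0 0 -0.9 0 0;0 0 -0.9 0 0;0 0 -0.9 0 0;0 0 -0.9 0 0;0 0 -0.9 0 0;0 0 0 0 0;0 0 0 0 0' 20
python3 -m handwheel '0 0 -0.7 0 0;0 0 -0.7 0 0;0 0 -0.7 0 0;0 0 -0.7 0 0;0 0 -0.28 0 0;0 0 0 0 0;0 0 0 0 0.5;0 0 0 0 0.5;0 0 0 0 0.5;0 0 0 0 0.5;0 0 0 0 0.5;0 0 0 0 0.5'
```

```text
clock: 2.48
eef_pos: [459.1, -67.7, 169.1]
eef_rot: [-3.142, 0.003, -0.199]
wrist_force: [-0.0, 0.7, 1.1]
finger_gap: 94.1
finger_force: 0.0
clock: 3.48
eef_pos: [460.0, -67.0, 46.7]
eef_rot: [3.142, -0.001, -0.197]
wrist_force: [0.8, 4.0, 3.4]
finger_gap: 57.3
finger_force: 5.7
```

```bash
python3 -m handwheel '0 0 0.2 0 0.6;0 0 0.5 0 0.6;0 0 0.6 0 0.6;0 0 0.6 0 0.6;0 0 0.6 0 0.6;-0.3 -0.65 0 0 0.6;-0.3 -0.65 0 0 0.6;-0.3 -0.65 0 0 0.6;-0.3 -0.65 0 0 0.6;-0.3 -0.65 0 0 0.6;-0.3 -0.65 0 0 0.6;-0.3 -0.65 0 0 0.6'
python3 -m handwheel '-0.3 -0.65 0 0 0.6;-0.3 -0.65 0 0 0.6;-0.3 -0.65 0 0 0.6;0 0 0 0 0.6;0 0 -0.5 0 0.6;0 0 -0.6 0 0.6;0 0 -0.6 0 0.6;0 0 -0.4 0 0.6;0 0 -0.3 0 0.6;0 0 -0.2 0 0.6;0 0 0 0 0.6;0 0 0 0 0.6'
```

```text
clock: 4.48
eef_pos: [374.8, -250.0, 146.7]
eef_rot: [-3.142, 0.0, -0.197]
wrist_force: [1.0, 0.4, -2.8]
finger_gap: 57.6
finger_force: 20.0
clock: 5.48
eef_pos: [340.0, -326.8, 42.7]
eef_rot: [-3.142, 0.0, -0.197]
wrist_force: [0.6, 0.3, -2.7]
finger_gap: 57.4
finger_force: 20.0
```

```bash
python3 -m handwheel '0 0 -0.15 0 0.6;0 0 0 0 0.6;0 0 0 0 0;0 0 0 0 0;0 0 0 0 0;0 0 0 0 0;0 0 0.5 0 0;0 0 0.5 0 0;0 0 0.6 0 0;0 0 0.7 0 0;0 0 0.7 0 0'
python3 -m handwheel '0.34 0.9 0 -0.1 0;0.34 0.9 0 -0.1 0;0.34 0.9 0 -0.1 0;0.34 0.9 0 -0.1 0;0.34 0.9 0 -0.1 0;0.34 0.9 0 -0.1 0;0.34 0.9 0 -0.1 0;0.34 0.9 0 -0.1 0;0.34 0.9 0 -0.1 0;0.34 0.9 0 -0.1 0;0.34 0.9 0 0 0;0.06 0.16 0 0 0'
python3 -m handwheel '0 0 0 0 0;0 0 0 0 0;0 0 -0.5 0 0;0 0 -0.5 0 0'
python3 - <<'E'
from h import *
snap('wrist','w1')
E
python3 meas.py w1
```

```text
clock: 6.4
eef_pos: [339.6, -326.6, 157.5]
eef_rot: [-3.141, 0.0, -0.197]
wrist_force: [-0.4, 0.5, -0.3]
finger_gap: 94.1
finger_force: 0.0
clock: 7.4
eef_pos: [492.7, 79.7, 156.3]
eef_rot: [-3.141, -0.0, -0.281]
wrist_force: [0.3, -0.1, -0.1]
finger_gap: 94.1
finger_force: 0.0
clock: 7.73
eef_pos: [492.0, 74.0, 116.6]
eef_rot: [-3.141, -0.002, -0.286]
wrist_force: [0.2, -0.4, -0.5]
finger_gap: 93.6
finger_force: 0.0
jar [0. 0.] [0. 0.] 0.0 nan 0
jarpad [462.3 -63.8] [68.2 69.4] 65.5 13.9 5292
block [493.   77.1] [42.1 69.8] 73.4 63.8 5618
model [600.8 -21.8] [30.8 12.1] 66.6 68.2 1043
board [463.2  70.3] [405.1 354.1] 73.7 10.9 69699
L [542.5 -77.6] [110.5  72.3] 68.9 31.0 4817
L boss [545.6 -80.5] [ 13.3 108.8] 9.3 38.9 305
L dir deg -100.9 midbar [529.5 -77.4] boss [538.1 -33.2] maxalong 96.1 lat -15.8 58.1
R [560.2  69.7] [117.9  68. ] 58.3 31.0 4528
R boss [562.8  76.2] [109.6  61.9] 52.8 38.8 396
R dir deg 52.6 midbar [573.6  71.3] boss [546.3  35.5] maxalong 97.0 lat -28.3 43.5
mat [0. 0.] [0. 0.] 0.0 nan 0
blue [0. 0.] [0. 0.] 0.0 nan 0
orange [520.6 310.2] [131.1 151.5] 5.5 5.4 18480
  return _methods._mean(a, axis=axis, dtype=dtype,
  ret = ret.dtype.type(ret / rcount)
```

View pics/w1.png

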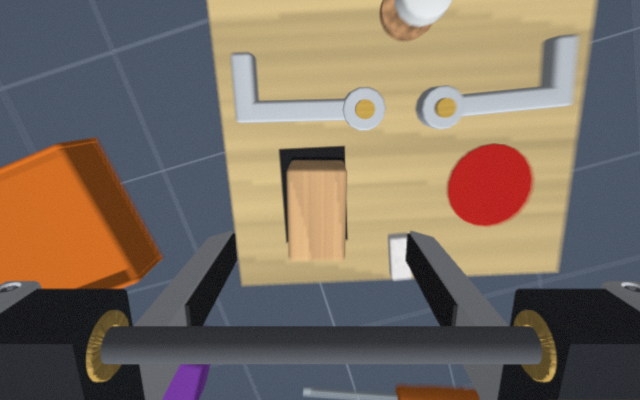

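The wrist view shows the block at (317,212) between the fingers. The emptied red pad is at (490,185), and both levers and the model are untouched. I go down to grip the block.

```bash
python3 -m handwheel '0 0.05 -0.6 0 0;0 0 -0.6 0 0;0 0 -0.6 0 0;0 0 -0.4 0 0;0 0 -0.19 0 0;0 0 0 0 0.7;0 0 0 0 0.7;0 0 0 0 0.7;0 0 0 0 0.7;0 0 0 0 0.7;0 0 0 0 0.7;0 0 0 0 0.7' 20
python3 -m handwheel '0 0 0 0 0.7;0 0 0.2 0 0.7;0 0 0.5 0 0.7;0 0 0.6 0 0.7;0 0 0.6 0 0.7;0 0 0.6 0 0.7;0 0 0.5 0 0.7'
```

```text
clock: 8.78
eef_pos: [491.9, 77.5, 21.0]
eef_rot: [-3.141, -0.001, -0.284]
wrist_force: [-0.4, 0.3, 0.4]
finger_gap: 50.8
finger_force: 0.0
clock: 9.37
eef_pos: [491.8, 77.5, 142.9]
eef_rot: [-3.141, -0.001, -0.284]
wrist_force: [-0.8, -0.5, -1.5]
finger_gap: 41.9
finger_force: 20.0
```

```bash
python3 -m handwheel '-0.13 -0.9 0 0.1 0.7;-0.13 -0.9 0 0.1 0.7;-0.13 -0.9 0 0.1 0.7;-0.13 -0.9 0 0.1 0.7;-0.13 -0.9 0 0.1 0.7;-0.13 -0.9 0 0.1 0.7;-0.13 -0.9 0 0.1 0.7;-0.13 -0.9 0 0.1 0.7;-0.13 -0.9 0 0.1 0.7;-0.13 -0.9 0 0.1 0.7;-0.12 -0.9 0 0 0.7;0 -0.06 0 0 0.7'
python3 -m handwheel '0 0 0 0 0.7;0 0 -0.6 0 0.7;0 0 -0.6 0 0.7;0 0 -0.6 0 0.7;0 0 -0.6 0 0.7;0 0 -0.4 0 0.7;0 0 -0.3 0 0.7;0 0 -0.15 0 0.7;0 0 0 0 0.7;0 0 0 0 0.7'
```

```text
clock: 10.37
eef_pos: [433.7, -325.5, 141.0]
eef_rot: [3.141, -0.0, -0.201]
wrist_force: [-0.1, 0.6, -1.1]
finger_gap: 42.3
finger_force: 20.0
clock: 11.2
eef_pos: [435.5, -320.5, 11.3]
eef_rot: [3.141, -0.001, -0.196]
wrist_force: [-0.0, -0.1, -1.2]
finger_gap: 42.0
finger_force: 20.0
```

```bash
python3 -m handwheel '0 0 -0.03 0 0.7;0 0 0 0 0.7;0 0 0 0 0.7'
python3 -m handwheel '0 0 0 0 0;0 0 0 0 0;0 0 0 0 0;0 0 0 0 0;0 0 0.4 0 0;0 0 0.8 0 0;0 0 0.9 0 0;0 0 0.9 0 0;0 0 0.9 0 0'
python3 -m handwheel '0 0.8 0.5 0 0;0 0.8 0.5 0 0;0 0.8 0.5 0 0;0 0 0 0 0;0 0 0 0 0'
python3 - <<'E'
from h import *
snap('wrist','w2'); snap('top','top1'); print(read_state()['eef_pos'])
p,W=load('w2')
E
python3 meas.py w2 2>/dev/null
python3 - <<'E'
from h import *
for n in('w2','top1'):
    p,W=load(n);x,y,z=W[...,0],W[...,1],W[...,2]
    n1=lambda a,b,r:np.hypot(x-a,y-b)<r
    for nm,m in(('jar',n1(340,-327,50)&(z>98)&(z<125)),('block',n1(435,-321,55)&(z>46)&(z<62))):
        if m.sum()>20: print(n,nm,*rect(m,W))
E
```

```text
clock: 11.45
eef_pos: [435.3, -321.0, 10.0]
eef_rot: [3.141, -0.001, -0.197]
wrist_force: [1.6, 1.5, 2.8]
finger_gap: 41.8
finger_force: 20.0
clock: 12.2
eef_pos: [434.7, -320.7, 167.2]
eef_rot: [-3.141, 0.0, -0.197]
wrist_force: [0.4, -0.8, -0.0]
finger_gap: 93.6
finger_force: 0.0
clock: 12.62
eef_pos: [435.4, -224.2, 226.6]
eef_rot: [3.141, -0.002, -0.195]
wrist_force: [-0.1, 0.3, -0.4]
finger_gap: 94.1
finger_force: 0.0
[ 434.81539826 -225.29238509  224.83917239]
jar [0. 0.] [0. 0.] 0.0 nan 0
jarpad [461.  -65.6] [69.7 69.4] 79.7 13.8 2896
block [0. 0.] [0. 0.] 0.0 nan 0
model [610.6 -28.7] [33.6 32.7] 20.1 69.1 1573
board [460.1  -5.5] [323.9 350.6] 76.4 10.8 37201
L [542.4 -77. ] [115.   48.7] 84.1 30.9 2365
L boss [537.5 -35. ] [12.8 13.4] 33.2 38.6 167
L dir deg -100.6 midbar [529.  -79.7] boss [537.3 -35.4] maxalong 95.9 lat -15.5 40.8
R [563.   47.2] [86.2 30.7] 68.9 31.1 1456
R boss [553.   22.2] [13.4 12.2] 79.2 38.6 178
R dir deg 74.4 midbar [564.8  64.3] boss [552.8  20.9] maxalong 72.4 lat -15.2 15.3
mat [ 388.7 -323.9] [192.  151.2] 4.0 3.9 13152
blue [ 576.9 -335.7] [ 82.9 181.2] 3.3 5.1 10632
orange [0. 0.] [0. 0.] 0.0 nan 0
w2 jar [ 350.8 -342.8] [51.8 19.5] 30.1 108.8 906
w2 block [ 436.5 -321.3] [42.8 69. ] 78.5 53.8 2826
top1 jar [ 339.8 -328.3] [53.4 51. ] 87.1 108.4 241
```

View pics/w2.png

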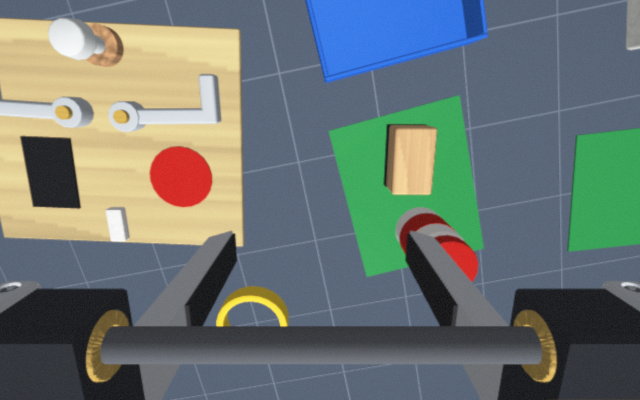

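The wrist view shows the block at (412,160) and the jar at (440,245), both standing on the large mat and released. Next come the lever poses and the bins from the fresh pictures.

```bash
cat > m2.py <<'E'
from h import *
from scipy.optimize import minimize
def bar(W,p,boss0,side):
    x,y,z=[W[...,i] for i in range(3)]; s=hsv(p)[...,1].astype(int)
    m=(np.hypot(x-boss0[0],y-boss0[1])<112)&(z>24)&(z<36)&(s<60); P=W[m][:,:2]
    def pen(q):   # template inside fraction
        c,si=np.cos(q[2]),np.sin(q[2]); r=P-q[:2]; a=r@[c,si]; b=(r@[-si,c])*side
        d=np.minimum.reduce([np.hypot(a,b)-16,np.maximum(abs(a-45)-45-8,abs(b)-8),np.maximum(abs(a-90)-8,abs(b-17)-25)])
        return np.clip(d+0.0,0,6).mean()+0.02*abs(np.clip(d,-8,0)).mean()
    best=min((minimize(pen,[*boss0,t],method='Nelder-Mead',options=dict(xatol=.02,fatol=1e-4)) for t in np.radians(side*-np.array([90,100,110,80,70]))),key=lambda r:r.fun)
    q=best.x; print('side',side,'hub',q[:2].round(1),'dir',np.degrees(q[2]).round(1),'mid',(q[:2]+45*np.array([np.cos(q[2]),np.sin(q[2])])).round(1),'cost',round(best.fun,2),len(P))
for n in('w0','w2','top1'):
    p,W=load(n); print(n); bar(W,p,(537,-35),1); bar(W,p,(551,21),-1)
p,W=load('top1'); H=hsv(p); h,s=H[...,0].astype(int),H[...,1]; x,y,z=[W[...,i] for i in range(3)]
for nm,hm,c in(('blue',abs(h-110)<12,(595,-327)),('orange',h<20,(524,324))):
    m=hm&(s>120)&(np.hypot(x-c[0],y-c[1])<125)&(z>2)&(z<50)
    P=W[m][:,:2]; o=[]
    for t in np.radians(np.arange(-10,15,.5)):
        R=np.array([[np.cos(t),np.sin(t)],[-np.sin(t),np.cos(t)]]); q=P@R.T; lo,hi=np.percentile(q,[0.7,99.3],axis=0); o.append((np.prod(hi-lo),np.degrees(t),R.T@((lo+hi)/2),hi-lo))
    print(nm,*min(o,key=lambda a:a[0])[1:])
E
python3 m2.py
```

```text
w0
side 1 hub [537.5 -32.9] dir -100.5 mid [529.3 -77.1] cost 2.04 2264
side -1 hub [552.9  21.7] dir 75.0 mid [564.6  65.2] cost 2.05 2328
w2
side 1 hub [537.8 -33.7] dir -100.8 mid [529.3 -77.9] cost 2.21 3734
side -1 hub [553.3  22.3] dir 75.1 mid [564.9  65.8] cost 2.9 2796
top1
side 1 hub [535.1 -34.8] dir -100.3 mid [527.1 -79. ] cost 2.06 290
side -1 hub [550.3  20.5] dir 74.4 mid [562.4  63.8] cost 2.05 294
blue 3.0000000000000004 [ 592.87198984 -325.31617101] [119.70967618 158.860973  ]
orange 5.0 [524.57592895 315.01286933] [119.10888796 160.47522808]
```

```bash
python3 -m handwheel '0.2 0.31 0 1 0;0.2 0.31 0 1 0;0.2 0.31 0 1 0;0.2 0.31 0 1 0;0.2 0.31 0 1 0;0.2 0.31 0 1 0;0.2 0.31 0 1 0;0.2 0.31 0 1 0;0.2 0.31 0 1 0;0.2 0.31 0 1 0;0.2 0.31 0 1 0;0.14 0.27 0 1 0'
python3 -m handwheel '0 0 -0.6 1 0.45;0 0 -0.6 1 0.45;0 0 -0.6 1 0.45;0 0 -0.6 1 0.45;0 0 -0.6 1 0.45;0 0 -0.6 1 0.45;0 0 0 0 0.45;0 0 0 0 0.45' 25
```

```text
clock: 13.72
eef_pos: [529.0, -78.0, 223.9]
eef_rot: [-3.14, 0.001, 0.853]
wrist_force: [0.0, 0.7, 0.7]
finger_gap: 93.8
finger_force: 0.0
clock: 14.38
eef_pos: [527.9, -78.4, 80.2]
eef_rot: [-3.138, 0.0, 1.37]
wrist_force: [-0.3, -0.3, 0.5]
finger_gap: 51.6
finger_force: 0.0
```

```bash
python3 -m handwheel '0 0 -0.5 0.2 0.45;0 0 -0.5 0 0.45;0 0 -0.4 0 0.45;0 0 -0.2 0 0.45;0 0 -0.08 0 0.45;0 0 0 0 0.95;0 0 0 0 0.95;0 0 0 0 0.95;0 0 0 0 0.95;0 0 0 0 0.95;0 0 0 0 0.95;0 0 0 0 0.95' 25
python3 -m handwheel '0 0 0 0 0.95;0 0 0 0 0.95;0 0 0.3 0 0.95;0 0 0.6 0 0.95;0 0 0.6 0 0.95;0 0 0.6 0 0.95;0 0 0 0 0.95'
```

```text
clock: 15.38
eef_pos: [528.8, -77.7, 14.6]
eef_rot: [3.141, 0.0, 1.391]
wrist_force: [-1.8, -0.4, 3.9]
finger_gap: 15.8
finger_force: 25.0
clock: 15.97
eef_pos: [530.5, -78.1, 103.3]
eef_rot: [3.135, 0.0, 1.391]
wrist_force: [1.8, 0.3, -1.0]
finger_gap: 16.1
finger_force: 25.0
```

```bash
python3 -m handwheel '0.17 -0.78 0 0.34 0.95;0.17 -0.78 0 0.34 0.95;0.17 -0.78 0 0.34 0.95;0.17 -0.78 0 0.34 0.95;0.17 -0.78 0 0.34 0.95;0.17 -0.78 0 0.34 0.95;0.17 -0.78 0 0.34 0.95;0.17 -0.78 0 0.3 0.95;0 0 0 0 0.95;0 0 0 0 0.95;0 0 0 0 0.95'
python3 - <<'E'
from h import *
snap('wrist','w3'); print(read_state()['eef_pos'])
E
```

```text
clock: 16.88
eef_pos: [582.7, -326.8, 97.8]
eef_rot: [-3.141, -0.001, 1.625]
wrist_force: [0.5, 0.6, -0.8]
finger_gap: 15.6
finger_force: 25.0
[ 582.8678716  -326.38630558   98.05241138]
```

View pics/w3.png

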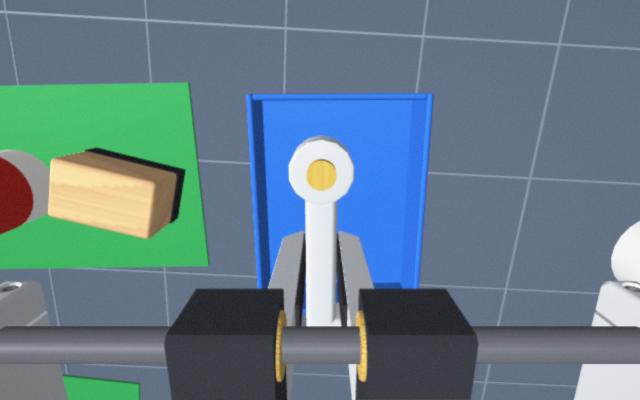

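The wrist view shows the left lever level in the grip, its hub at (321,170), inside the walls of the blue bin. I lower it.

```bash
python3 -m handwheel '0.08 0 -0.5 0 0.95;0 0 -0.5 0 0.95;0 0 -0.5 0 0.95;0 0 -0.4 0 0.95;0 0 -0.2 0 0.95;0 0 -0.08 0 0.95;0 0 0 0 0.95;0 0 0 0 0.95'
```

```text
clock: 17.6
eef_pos: [586.7, -327.3, 12.2]
eef_rot: [3.14, 0.001, 1.625]
wrist_force: [-0.1, 0.4, -0.2]
finger_gap: 15.9
finger_force: 25.0
```

```bash
python3 -m handwheel '0 0 -0.06 0 0.95;0 0 -0.03 0 0.95;0 0 0 0 0.95;0 0 0 0 0.95'
python3 -m handwheel '0 0 0 0 0.6;0 0 0 0 0.6;0 0 0 0 0.6;0 0 0 0 0.6;0 0 0.5 0 0.6;0 0 0.7 0 0.6;0 0 0.7 0 0.6;0 0 0.8 0 0.6;0 0 0.8 0 0.6;0 0 0 0 0.6'
```

```text
clock: 17.93
eef_pos: [586.7, -327.6, 8.7]
eef_rot: [3.14, 0.001, 1.625]
wrist_force: [-1.6, 1.8, 6.0]
finger_gap: 15.5
finger_force: 25.0
clock: 18.77
eef_pos: [588.1, -328.5, 154.7]
eef_rot: [3.134, 0.006, 1.625]
wrist_force: [-0.1, 0.3, -0.1]
finger_gap: 37.8
finger_force: 0.0
```

```bash
python3 -m handwheel '-0.05 0.89 0 -0.33 0.5;-0.05 0.89 0 -0.33 0.5;-0.05 0.89 0 -0.33 0.5;-0.05 0.89 0 -0.33 0.5;-0.05 0.89 0 -0.33 0.5;-0.05 0.89 0 -0.33 0.5;-0.05 0.89 0 -0.33 0.5;-0.05 0.89 0 -0.33 0.45;-0.05 0.89 0 -0.33 0.45;-0.05 0.89 0 -0.33 0.45;-0.05 0.89 0 -0.3 0.45;0 0 0 0 0.45'
python3 -m handwheel '0 0 -0.6 0 0.45;0 0 -0.6 0 0.45;0 0 -0.6 0 0.45;0 0 0 0 0.45;0 0 0 0 0.45'
```

```text
clock: 19.77
eef_pos: [563.6, 69.4, 147.4]
eef_rot: [-3.141, -0.001, 1.313]
wrist_force: [0.5, -0.1, 0.2]
finger_gap: 51.8
finger_force: 0.0
clock: 20.18
eef_pos: [563.8, 64.1, 75.0]
eef_rot: [-3.14, 0.001, 1.311]
wrist_force: [-0.2, -0.4, 0.3]
finger_gap: 51.7
finger_force: 0.0
```

```bash
python3 -m handwheel '0 0 -0.5 0 0.45;0 0 -0.5 0 0.45;0 0 -0.3 0 0.45;0 0 -0.2 0 0.45;0 0 -0.04 0 0.45;0 0 0 0 0.95;0 0 0 0 0.95;0 0 0 0 0.95;0 0 0 0 0.95;0 0 0 0 0.95;0 0 0 0 0.95;0 0 0 0 0.95' 25
python3 -m handwheel '0 0 0 0 0.95;0 0 0 0 0.95;0 0 0.3 0 0.95;0 0 0.6 0 0.95;0 0 0.6 0 0.95;0 0 0.6 0 0.95;0 0 0 0 0.95;0 0 0 0 0.95'
```

```text
clock: 21.18
eef_pos: [564.3, 64.3, 14.2]
eef_rot: [3.141, -0.0, 1.311]
wrist_force: [-1.0, 0.4, 3.5]
finger_gap: 15.6
finger_force: 25.0
clock: 21.85
eef_pos: [564.7, 64.3, 99.3]
eef_rot: [3.139, -0.001, 1.311]
wrist_force: [0.2, 0.2, -0.1]
finger_gap: 15.9
finger_force: 25.0
```

```bash
python3 -m handwheel '-0.15 0.79 0 0.5 0.95;-0.15 0.79 0 0.5 0.95;-0.15 0.79 0 0.5 0.95;-0.15 0.79 0 0.5 0.95;-0.15 0.79 0 0.5 0.95;-0.15 0.79 0 0.5 0.95;-0.15 0.79 0 0.5 0.95;-0.13 0.82 0 0.5 0.95;0 0 0 0 0.95;0 0 0 0 0.95;0 0 0 0 0.95'
python3 - <<'E'
from h import *
snap('wrist','w4'); print(read_state()['eef_pos'])
E
```

```text
clock: 22.77
eef_pos: [516.6, 317.7, 96.8]
eef_rot: [-3.14, 0.001, 1.66]
wrist_force: [0.1, -0.6, -0.1]
finger_gap: 15.7
finger_force: 25.0
[516.87159564 317.34125431  97.07000546]
```

View pics/w4.png

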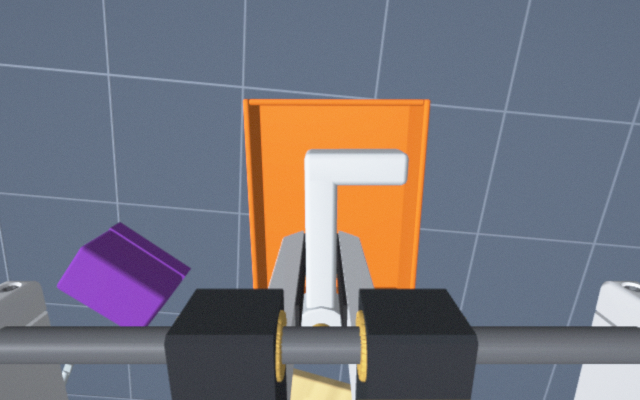

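The wrist view shows the right lever square in the grip over the orange bin, its bend at (355,165) inside the walls. I lower it and release.

```bash
python3 -m handwheel '0.02 0.04 -0.5 0 0.95;0 0 -0.5 0 0.95;0 0 -0.5 0 0.95;0 0 -0.4 0 0.95;0 0 -0.2 0 0.95;0 0 -0.07 0 0.95;0 0 -0.03 0 0.95;0 0 0 0 0.95;0 0 0 0 0.95'
python3 -m handwheel '0 0 -0.03 0 0.95;0 0 0 0 0.95'
```

```text
clock: 23.57
eef_pos: [518.3, 320.0, 10.9]
eef_rot: [3.14, -0.001, 1.66]
wrist_force: [0.3, -0.5, -1.9]
finger_gap: 15.6
finger_force: 25.0
clock: 23.73
eef_pos: [518.0, 320.0, 9.1]
eef_rot: [3.141, -0.0, 1.66]
wrist_force: [0.2, 0.3, -0.3]
finger_gap: 15.9
finger_force: 25.0
```

```bash
python3 -m handwheel '0 0 -0.02 0 0.95;0 0 0 0 0.95;0 0 0 0 0.6;0 0 0 0 0.6;0 0 0 0 0.6;0 0 0 0 0.6;0 0 0.5 0 0.6;0 0 0.7 0 0.6;0 0 0.7 0 0.6;0 0 0.8 0 0.6;0 0 0.8 0 0.6;0 0 0 0 0.6'
python3 -m handwheel '-0.12 -0.4 0.15 -1 0;-0.12 -0.4 0.15 -1 0;-0.12 -0.4 0.15 -1 0;-0.12 -0.4 0.15 -1 0;-0.12 -0.4 0.15 -1 0;-0.12 -0.4 0.15 -1 0;-0.12 -0.4 0.15 -1 0;-0.12 -0.4 0.15 -1 0;-0.12 -0.4 0.15 -1 0;-0.12 -0.4 0.15 -1 0;-0.12 -0.4 0.15 -1 0;-0.12 -0.4 0.15 -1 0'
python3 -m handwheel '-0.11 -0.4 0.15 -1 0;-0.11 -0.4 0.15 -1 0;-0.11 -0.4 0.15 -1 0;-0.11 -0.4 0.15 -1 0;-0.11 -0.4 0.15 -1 0;-0.11 -0.4 0.15 -1 0;-0.11 -0.4 0.15 -1 0;-0.11 -0.4 0.15 -1 0;-0.11 -0.4 0.15 -1 0;0 0 0 0 0;0 0 0 0 0'
python3 - <<'E'
from h import *
snap('wrist','w5'); snap('top','top2')
K=None
for n in('w5','w2','w1','top2'):
    p,W=load(n); H=hsv(p); h,s,v=[H[...,i].astype(int) for i in range(3)]; x,y,z=[W[...,i] for i in range(3)]
    red=((h<7)|(h>173))&(s>120)&(np.hypot(x-460,y+66)<60); blk=(v<70)&(np.hypot(x-492,y-75)<60)&(z>6)&(z<20)
    for nm,m in(('red',red),('black',blk)):
        P=W[m][:,:2]; P=P[np.isfinite(P).all(1)]
        if len(P)>20: print(n,nm,P.mean(0).round(1),*rect(m,W))
p,W=load('w5');H=hsv(p)
c=p.copy(); cv2.imwrite('pics/w5.png',c[:,:,::-1])
E
```

```text
clock: 24.73
eef_pos: [519.8, 321.0, 154.6]
eef_rot: [3.133, -0.004, 1.66]
wrist_force: [0.1, -0.5, 1.4]
finger_gap: 37.6
finger_force: 0.0
clock: 25.73
eef_pos: [459.8, 127.1, 219.8]
eef_rot: [-3.141, 0.0, 0.608]
wrist_force: [-0.3, -1.0, 0.3]
finger_gap: 94.0
finger_force: 0.0
clock: 26.65
eef_pos: [420.6, -16.4, 273.8]
eef_rot: [-3.141, -0.0, -0.172]
wrist_force: [0.9, -0.0, -0.6]
finger_gap: 93.7
finger_force: 0.0
w5 red [461.7 -65.2] [460.9 -65.4] [69.2 69.4] 80.3 13.9 2583
w5 black [495.6  78.8] [494.6  79.2] [52.5 79.4] 76.5 13.8 2775
w2 red [461.7 -66.2] [461.  -65.6] [69.7 69.4] 79.7 13.8 2903
w2 black [495.6  77.3] [494.6  78.5] [54.5 80.6] 76.6 13.8 3240
w1 red [463.3 -63.7] [462.3 -63.8] [68.2 69.4] 65.5 13.9 5300
w1 black [525.3  76.8] [496.6  78.5] [51.9 78. ] 76.1 14.0 894
```

View pics/w5.png

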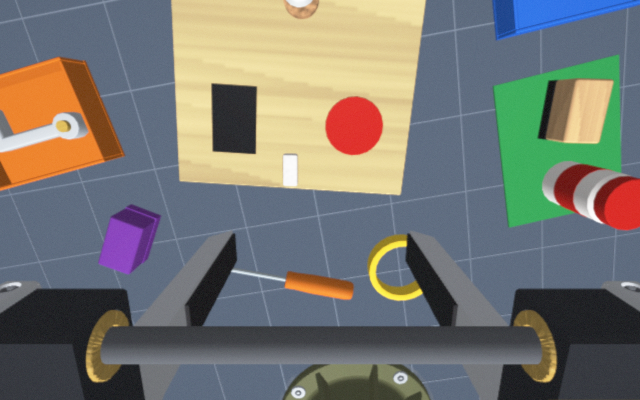

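View pics/top2.png

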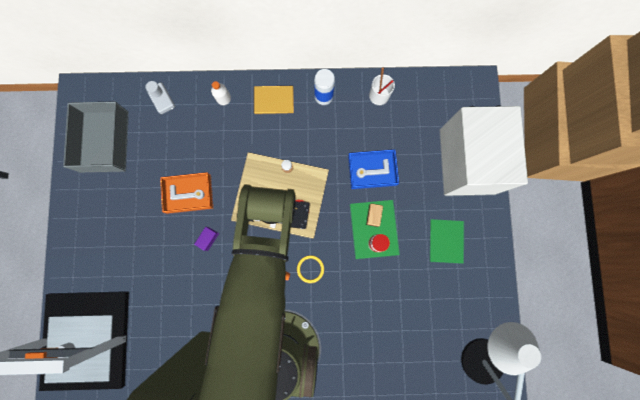

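The wrist and top views show both levers lying in their bins: left at (373,170) in blue, right at (187,193) in orange in the top picture. The jar and block are on the mat, both pads are free, and the model is in place. I fetch the block first.

```bash
python3 -m handwheel '0.05 -0.95 -0.3 -0.04 0;0.05 -0.95 -0.3 -0.04 0;0.05 -0.95 -0.3 -0.04 0;0.05 -0.95 -0.3 -0.04 0;0.05 -0.95 -0.3 -0.04 0;0.04 -0.95 -0.3 -0.04 0;0.04 -0.95 -0.3 -0.04 0;0.04 -0.95 -0.3 0 0;0 0 0 0 0;0 0 0 0 0;0 0 0 0 0' 20
python3 - <<'E'
from h import *
p,W=load('top2');x,y,z=[W[...,i] for i in range(3)];s=hsv(p)[...,1]
for nm,c in(('L',(590,-327)),('R',(520,318))):
    m=(np.hypot(x-c[0],y-c[1])<75)&(s<60)&(z>12)&(z<40); print(nm,*rect(m,W),np.percentile(z[m],[10,50,90]).round(1))
E
```

```text
clock: 27.67
eef_pos: [435.7, -319.2, 177.4]
eef_rot: [-3.141, 0.001, -0.196]
wrist_force: [-0.4, 0.6, -0.0]
finger_gap: 94.6
finger_force: 0.0
L [ 587.9 -326.9] [ 46.9 114.8] 19.2 23.4 199 [18.1 23.4 27.6]
R [528.7 317.3] [ 47.4 114.8] 0.2 23.6 215 [18.8 23.6 28.1]
```

```bash
python3 -m handwheel '0 -0.04 -0.7 0 0;0 0 -0.7 0 0;0 0 -0.7 0 0;0 0 -0.7 0 0;0 0 -0.7 0 0;0 0 -0.4 0 0;0 0 -0.2 0 0;0 0 -0.06 0 0;0 0 0 0 0.7;0 0 0 0 0.7;0 0 0 0 0.7;0 0 0 0 0.7'
python3 -m handwheel '0 0 0 0 0.7;0 0 0 0 0.7;0 0 0 0 0.7;0 0 0 0 0.7;0 0 0 0 0.7;0 0 0 0 0.7'
python3 -m handwheel '0 0 0.2 0 0.7;0 0 0.5 0 0.7;0 0 0.6 0 0.7;0 0 0.6 0 0.7;0 0 0.6 0 0.7;0 0 0.7 -0.42 0.7;0 0 0 0 0.7;0 0 0 0 0.7'
```

```text
clock: 28.67
eef_pos: [435.9, -322.0, 12.5]
eef_rot: [3.141, -0.002, -0.197]
wrist_force: [0.2, -0.1, -0.8]
finger_gap: 71.0
finger_force: 0.0
clock: 29.17
eef_pos: [435.4, -321.7, 11.5]
eef_rot: [3.142, 0.0, -0.197]
wrist_force: [-0.3, 0.3, 1.5]
finger_gap: 42.1
finger_force: 20.0
clock: 29.83
eef_pos: [435.8, -322.0, 141.0]
eef_rot: [3.14, -0.002, -0.234]
wrist_force: [-0.7, 0.5, -0.9]
finger_gap: 41.7
finger_force: 20.0
```

```bash
python3 -m handwheel '0.13 0.91 0 0 0.7;0.13 0.91 0 0 0.7;0.13 0.91 0 0 0.7;0.13 0.91 0 0 0.7;0.13 0.91 0 0 0.7;0.13 0.91 0 0 0.7;0.13 0.91 0 0 0.7;0.13 0.91 0 0 0.7;0.13 0.91 0 0 0.7;0.13 0.91 0 0 0.7;0.13 0.9 0 0 0.7;0 0 0 0 0.7'
python3 -m handwheel '0 0 0 0 0.7;0 0 -0.6 0 0.7;0 0 -0.6 0 0.7;0 0 -0.6 0 0.7;0 0 0 0 0.7;0 0 0 0 0.7'
python3 - <<'E'
from h import *
print(read_state()['eef_pos']); p,W=snap('wrist','w6')
E
```

```text
clock: 30.83
eef_pos: [492.2, 83.0, 138.3]
eef_rot: [-3.141, 0.002, -0.229]
wrist_force: [0.4, -1.4, -1.4]
finger_gap: 41.7
finger_force: 20.0
clock: 31.33
eef_pos: [491.8, 77.3, 66.8]
eef_rot: [3.141, 0.003, -0.235]
wrist_force: [0.4, 0.5, 0.7]
finger_gap: 41.8
finger_force: 20.0
[491.8286612   77.3210914   66.76011111]
```

View pics/w6.png

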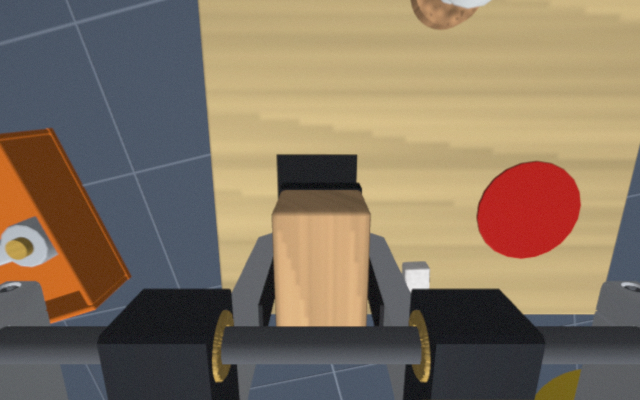

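The wrist view shows the block (centre column ≈ 322) over its black pad (columns 277–357), square to it. I lower it.

```bash
python3 -m handwheel '0.04 0.02 -0.4 0 0.7;0 0 -0.4 0 0.7;0 0 -0.2 0 0.7;0 0 -0.1 0 0.7;0 0 0 0 0.7;0 0 0 0 0.7'
python3 -m handwheel '0 0 -0.03 0 0.7;0 0 0 0 0.7;0 0 0 0 0.7'
```

```text
clock: 31.88
eef_pos: [494.7, 79.0, 24.4]
eef_rot: [-3.141, -0.001, -0.234]
wrist_force: [-0.1, -0.1, -0.9]
finger_gap: 42.1
finger_force: 20.0
clock: 32.13
eef_pos: [494.4, 79.1, 22.7]
eef_rot: [-3.141, -0.001, -0.234]
wrist_force: [0.2, 0.2, -1.2]
finger_gap: 42.0
finger_force: 20.0
```

```bash
python3 -m handwheel '0 0 -0.03 0 0.7;0 0 0 0 0.7;0 0 0 0 0;0 0 0 0 0;0 0 0 0 0;0 0 0 0 0;0 0 0.5 0 0;0 0 0.7 0 0;0 0 0.8 0 0;0 0 0.8 0 0;0 0 0.8 0 0;0 0 0 0 0'
python3 -m handwheel '-0.32 -0.84 0 0 0;-0.32 -0.84 0 0 0;-0.32 -0.84 0 0 0;-0.32 -0.84 0 0 0;-0.32 -0.84 0 0 0;-0.32 -0.84 0 0 0;-0.32 -0.84 0 0 0;-0.32 -0.84 0 0 0;-0.32 -0.84 0 0 0;-0.32 -0.84 0 0 0;-0.33 -0.87 0 0 0;-0.33 -0.87 0 0 0'
python3 -m handwheel '0 0 0 0 0;0 0 0 0 0;0 0 0 0 0'
```

```text
clock: 33.13
eef_pos: [496.4, 79.3, 170.9]
eef_rot: [-3.139, -0.008, -0.234]
wrist_force: [0.4, 0.4, 1.6]
finger_gap: 93.7
finger_force: 0.0
clock: 34.13
eef_pos: [338.7, -328.0, 164.8]
eef_rot: [-3.142, 0.0, -0.234]
wrist_force: [1.0, 0.2, -0.0]
finger_gap: 94.1
finger_force: 0.0
clock: 34.38
eef_pos: [339.7, -326.1, 164.6]
eef_rot: [-3.141, 0.001, -0.234]
wrist_force: [-0.1, -0.1, 0.2]
finger_gap: 93.8
finger_force: 0.0
```

Down to TCP z ≈ 37 (−3.19 units), then grip and lift.

```bash
python3 -m handwheel '0 0 -0.6 0 0;0 0 -0.7 0 0;0 0 -0.7 0 0;0 0 -0.6 0 0;0 0 -0.4 0 0;0 0 -0.19 0 0;0 0 0 0 0.6;0 0 0 0 0.6;0 0 0 0 0.6;0 0 0 0 0.6;0 0 0 0 0.6;0 0 0 0 0.6' 20
python3 -m handwheel '0 0 0 0 0.6;0 0 0 0 0.6;0 0 0.2 0 0.6;0 0 0.5 0 0.6;0 0 0.6 0 0.6;0 0 0.6 0 0.6;0 0 0.6 0 0.6;0 0 0.5 0 0.6;0 0 0 0 0.6;0 0 0 0 0.6'
```

```text
clock: 35.38
eef_pos: [340.0, -326.8, 38.0]
eef_rot: [3.141, -0.001, -0.234]
wrist_force: [-1.2, -0.4, 3.8]
finger_gap: 57.6
finger_force: 18.0
clock: 36.22
eef_pos: [339.8, -326.5, 157.7]
eef_rot: [3.141, -0.001, -0.234]
wrist_force: [-0.2, -0.2, -3.3]
finger_gap: 57.8
finger_force: 20.0
```

```bash
python3 -m handwheel '0.3 0.65 0 0 0.6;0.3 0.65 0 0 0.6;0.3 0.65 0 0 0.6;0.3 0.65 0 0 0.6;0.3 0.65 0 0 0.6;0.3 0.65 0 0 0.6;0.3 0.65 0 0 0.6;0.3 0.65 0 0 0.6;0.3 0.65 0 0 0.6;0.3 0.66 0 0 0.6;0 0 0 0 0.6;0 0 0 0 0.6'
python3 -m handwheel '0 0 -0.5 0 0.6;0 0 -0.6 0 0.6;0 0 -0.6 0 0.6;0 0 -0.4 0 0.6;0 0 -0.3 0 0.6;0 0 -0.2 0 0.6;0 0 -0.09 0 0.6;0 0 0 0 0.6;0 0 0 0 0.6'
```

```text
clock: 37.22
eef_pos: [459.3, -65.0, 155.8]
eef_rot: [3.142, 0.003, -0.231]
wrist_force: [-0.5, -0.3, -2.9]
finger_gap: 57.2
finger_force: 20.0
clock: 37.97
eef_pos: [459.9, -66.4, 50.1]
eef_rot: [-3.142, -0.0, -0.234]
wrist_force: [-0.5, -0.7, -2.5]
finger_gap: 58.0
finger_force: 20.0
```

Lower the last 2–3 mm, release, lift and look.

```bash
python3 -m handwheel '0 0 -0.05 0 0.6;0 0 0 0 0.6;0 0 0 0 0.6'
python3 -m handwheel '0 0 0 0 0;0 0 0 0 0;0 0 0 0 0;0 0 0 0 0;0 0 0 0 0;0 0 0.5 0 0;0 0 0.7 0 0;0 0 0.8 0 0;0 0 0.8 0 0;0 0 0.8 0 0'
python3 -m handwheel '-0.3 0.2 0.8 0 0;-0.3 0.2 0.8 0 0;-0.3 0.2 0.8 0 0;-0.3 0.2 0.8 0 0;0 0 0 0 0;0 0 0 0 0;0 0 0 0 0'
python3 - <<'E'
from h import *
snap('wrist','w7')
p,W=load('w7'); H=hsv(p); h,s,v=[H[...,i].astype(int) for i in range(3)]; x,y,z=[W[...,i] for i in range(3)]
n=lambda a,b,r:np.hypot(x-a,y-b)<r
print('jar',*rect(n(460,-66,60)&(z>108)&(z<125),W)); print('block',*rect(n(494,78,60)&(z>55)&(z<72),W)); print('model',*rect(n(610,-29,40)&(z>40),W))
E
```

```text
clock: 38.22
eef_pos: [459.9, -66.2, 48.2]
eef_rot: [3.142, -0.001, -0.234]
wrist_force: [0.5, 0.2, -3.0]
finger_gap: 57.4
finger_force: 20.0
clock: 39.05
eef_pos: [459.5, -66.0, 193.5]
eef_rot: [-3.142, 0.0, -0.234]
wrist_force: [0.0, -0.1, 0.5]
finger_gap: 94.3
finger_force: 0.0
clock: 39.63
eef_pos: [411.7, -34.2, 319.0]
eef_rot: [3.141, 0.001, -0.234]
wrist_force: [1.0, 0.3, -0.1]
finger_gap: 94.1
finger_force: 0.0
jar [461.3 -66.5] [53.7 54.4] 76.4 118.9 2144
block [494.7  78.8] [42.6 69.7] 76.7 63.7 2068
model [600.3 -24.7] [32.9 12.6] 78.7 67.8 319
```

View pics/w7.png

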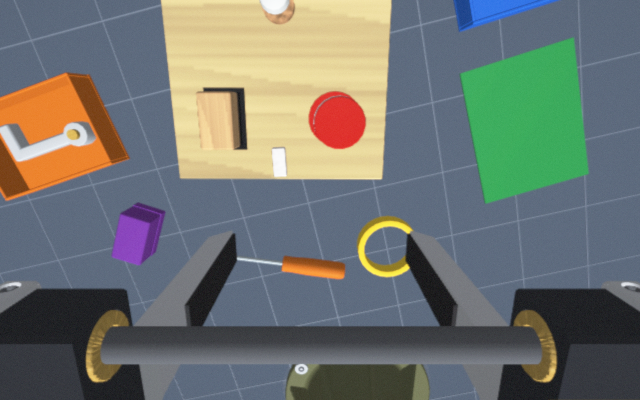

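The wrist view shows the jar at (337,120) and the block at (219,120) on their pads. In the same camera both are within about 1 mm of the pad centres, the block square to within 0.2°. The gripper is clear of everything.

```bash
python3 -c "
from cell import sign_off
print(sign_off())"
```

```text
the job is handed in; nothing more can be done
None
```

The job is handed in, with no verdict shown yet: both levers lie flat in their bins, and the jar and block are back on their pads, within about 1 mm of centre by the wrist camera; the white model was left alone.

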